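# Hold a backing plate flush on the tilted soldering stage

## Task

First slide the carriage of the tilting stage along its rails until it is fully home against the stop block at the left end. Then pick up the copper plate by its wooden grip and hold its flat underside flush on the sloping stage face, centred and square with its long sides running up the slope, matching the slope by touch and pressing gently so that the sprung face gives a little. Finish while still holding the plate pressed there, with the carriage still home, and leave the lamp, steel block and burnisher where they are.

Things in the scene. Friction and masses are not known exactly. Their poses are not given: they have to be found in the camera images.
- fixture: Tilting-stage fixture, fixed to the table: grey base 120 (x) x 340 (y) x 10 mm with two rails along y and, at its +y (left) end, a dark stop block 65 mm high over the base whose near face lies at y = +127 mm. Origin on the table under the base. Its rails, the carriage and the stage's tilting axis all run along its y. It may be turned up to 0.3 rad.
- carriage (a joint): Travel of the aluminium carriage along the fixture's +y, in m. It starts anywhere from 0 to 0.07; 0.12 is fully home against the stop block (the mechanical end). It slides with about 3 N of friction and stays where it is left.
- carriage_post (a point): Centre of the top of the upright steel post on the carriage's right end, for grasping from above: 16 mm diameter, its top 115 mm over the table; a collar 26 mm wide at its foot reaches up to 49 mm over the table and the carriage's flat top lies at 45 mm. The stage centre is 95 mm to the left (+y of the fixture) of the post. The stage's high edge reaches up to 135 mm over the table and its cheeks begin 39 mm left of the post's axis.
- stage: Flat steel stage face on the carriage, 100 (x) x 86 (y) x 8 mm. Origin at the face centre, z its outward normal, x up the slope away from the robot. Tilted 0.2 to 0.6 rad about y, robot side low; the tilt is clamped (axis 22 mm below the face, 88 mm over the table). The face is sprung along its normal: it gives from about 3 N on, 1 mm per newton, to a hard end after 9 mm.
- plate: Loose flat copper plate 80 (x) x 60 (y) x 5 mm, about 0.14 kg, lying flat, with an upright wooden grip in the middle: 30 mm along x, 14 mm thick along y, its rounded top 52 mm above the underside. Origin at the centre of the flat underside, z up through the grip. Gripped firmly (25 N) across the 14 mm it hardly swivels; in a loose grip (about 4 N) pressing lets it swivel about y and settle flush.
- lamp: Bystander: spirit lamp with black stepped cap, 74 mm wide, 182 mm tall, standing right of and behind the work; origin under its centre.
- block: Bystander: square steel bench block 64 x 64 x 19 mm lying on the table; origin under its centre.
- burnisher: Bystander: slim burnisher 150 mm long, 10 mm thick, lying on the table at the left; origin under its middle.
Things that resemble listed ones, but are neither listed nor needed, are in the scene too. Of the things that look like the plate, the middle-sized one is meant.

How it is judged:
On the way, in this order (a step that is already met when the one before it is completed fails the run):
1. the carriage is home against the stop block (value of joint carriage above 0.116 m), for 0.2 s.
2. the plate is lifted in the fingers (height (world z) of plate above 0.04 m and contact force between the fingers and plate above 1 N), for 0.2 s.
At the end, for the whole second after the job is handed in: Held for the last second: carriage within 4 mm of its stop; plate gripped (over 2 N), grip side out, pressed on the stage face with over 2.8 N, within 0.04 rad of flush and 2.5 mm of the face, centred within 15 mm each way, long side within 0.15 rad of the slope direction, at rest (value of joint carriage above 0.116 m and angle between the z axis of plate and the z axis of stage, either way round below 0.04 rad and angle between plate's own z axis and vertical below 1 rad and angle between the x axis of plate and the x axis of stage, either way round below 0.15 rad and x of plate in the frame of stage between -0.015 and 0.015 m and y of plate in the frame of stage between -0.015 and 0.015 m and z of plate in the frame of stage between -0.0025 and 0.0025 m and contact force between plate and stage above 2.8 N and contact force between the fingers and plate above 2 N and linear speed of plate below 0.02 m/s); the arm keeps its last pose, push and grip.
It fails at once if the plate was pressed on the stage with more than 30 N (contact force between plate and stage above 30 N).
It fails at once if a bystander was moved by more than 30 mm (distance of any of lamp, block, burnisher from where it was at the start of the episode above 0.03 m).
It also fails if it takes over 61 s, if anything falls off the work surface, if the arm or the gripper's body presses on something with over 40 N, if the wrist force passes 120 N, or if a joint passes its speed limit or range.

## Robot

A 6-joint arm with a two-finger parallel gripper is mounted at the origin on a cart in front of the work surface, level with it; the furniture and walls round the work are solid. World frame = base frame: x ahead of the robot, y to its left, z up, the work surface at z = 0. Lengths are in m, angles in rad, forces in N, time in s.
With the tool pointing down it reaches from about 0.35 to 0.95 m from the base axis. Payload 17.4 kg.
Tool frame: the origin (TCP) lies on the centre line of the jaws, within the pads' length; the fingertips stand env.nose_length ahead of it and the grasp point (between the pads) lies 2 mm behind it (env.nose_length is the distance from the TCP to the fingertips, in m); z points along the fingers, y is the line along which they close (so a half turn about z gives the same grasp; the last joint's range is limited). The gripper opens to 93 mm and grips with 3 to 60 N. Pads are 15 mm wide; open, the fingers measure 128 mm over their backs; the gripper's body (75 mm by 188 mm) begins 65 mm behind the grasp point.
Start: joints at [-1.233, 0.116, 1.442, -0, 1.584, -0.038], TCP at [0.248, -0.628, 0.236] pointing down, gripper open.
Joint ranges: [-2.83, 2.83], [-0.83, 2.19], [0.07, 2.5], [-1.14, 4.28], [0.01, 3], [-2.97, 2.97]. Speed limits (rad/s): [1.89, 1.89, 2.22, 3.14, 3.14, 3.14].

## Interface

Orientations are given as a unit quaternion [w, x, y, z].
In Python, from bench import sensors, optics, env gives the robot as it stands. The module is installed in compiled form; this text tells all that it offers.
- The arm moves only by the tool play_rows, never from a script. Its argument "deltas" is a list of rows, each a list of 6 numbers: the shift along the world's x, y, z normalised to -1 to 1, where 1 is 0.025 m, then the turn, a rotation vector about the world's x, y, z normalised to -1 to 1, where 1 is pi/4 rad. In form: [[x, y, z, wx, wy, wz], ...]. A call has 1 to 10 rows; each row shifts and turns the commanded pose from where the row before left it; what a row does not reach is not made up. A row lasts 1/10 s, in which the tool goes at most 50 mm and 8.59 degrees, less where a joint would pass 70% of its speed; a pose out of reach is approached as far as the arm can. A call with a number of a shift or a turn outside -1 to 1 is refused whole. A call with a gripper value outside its range is refused whole. "grip" is the closure, from 0 (fully open) to 1 (shut), set as the call begins (left out, the last holds). The fingers move at their own pace and stop on an object; "squeeze" is the grip in N (left out, the last holds). Time passes only in rows, so rows that do not move let the fingers close. It gives the time, the measured TCP pose, the force, the opening and the grip force at its end, in the units of the state.
- sensors.read_state(): the state, without advancing time (a new reading comes with each control period).
- optics.camera(name): name is "scene" or "top" or "wrist"; returns the picture (400x640x3 uint8, red, green, blue); there is no depth.
- optics.camera_params(name): a dict with "vfov" (degrees; the focal length in pixels is half the picture's height over the tangent of half this angle, whatever the lens; pixels are square), "cx", "cy" (the principal point, pixels), "dist" ([k1, k2, p1, p2, k3] as OpenCV has them; the pictures are not rectified), "R" (3x3) and "t" (3): a world point X has camera coordinates R X + t. Camera axes: x right, y down, z forward; pixel columns grow to the right and rows downward; lengths in m; the calibration is good to about 2 mm. A picture is of the moment at which its call begins: read the wrist's pose just before it. camera_params takes no time and is no camera call; for the wrist camera it gives the pose at the moment of the call.
- env.hand_in(): hands the job in; it is judged then, once.
The state is a dict: "clock": time; "joint_positions": joint angles; "dq": joint speeds; "joint_torque": joint torques, N m; "eef_pos": TCP position; "orientation": TCP orientation; "ft_force": force on the tool from outside, world axes, zero at the start; "wrist_torque": the same for the moment, N m; "finger_gap": finger opening in m; "grip_force": force on a finger pad.
Only numpy, scipy, OpenCV 4.12 (cv2) and the standard library are available. Lean on these libraries where they do the work, as an engineer would, in place of code of your own. Each camera call takes 0.05 s, during which the arm holds its last target. There are 200 camera calls.

## Working session

There is one attempt and no reset: what is moved stays moved. The work goes in short steps, Python scripts to look and compute and a tool call to move; the robot and the scene stay as the last step left them, time stands still between calls to the robot, and variables do not carry over. Pictures are saved under pics/ and viewed, at most 11 in all, crops included, and the job is handed in when it is done.

Besides the shell and the picture viewer there is one more tool, called after "Call:" by a JSON object that holds its "op" and its "data". play_rows: Moves the arm, as the interface text tells. Its arguments: {"type":"object","properties":{"deltas":{"type":"array"},"grip":{"type":"number"},"squeeze":{"type":"number"}},"required":["deltas"]}

```bash
mkdir -p pics
cat > h.py <<'E'
import numpy as np,cv2
from bench import sensors,optics,env
def K(p):
    f=200/np.tan(np.radians(p["vfov"])/2); return np.array([[f,0,p["cx"]],[0,f,p["cy"]],[0,0,1]])
def ray(p,uv):
    u=cv2.undistortPoints(np.array([[uv]],float),K(p),np.array(p["dist"],float))[0,0]
    R=np.array(p["R"]);t=np.array(p["t"]); return -R.T@t, R.T@np.array([u[0],u[1],1])
def onz(p,uv,z):
    o,d=ray(p,uv); return o+d*(z-o[2])/d[2]
def tri(p1,a,p2,b):
    o1,d1=ray(p1,a);o2,d2=ray(p2,b)
    s=np.linalg.lstsq(np.c_[d1,-d2],o2-o1,rcond=None)[0]
    A=o1+s[0]*d1;B=o2+s[1]*d2; return (A+B)/2,np.linalg.norm(A-B)
def proj(p,X):
    R=np.array(p["R"]);return cv2.projectPoints(np.array([X],float),cv2.Rodrigues(R)[0],np.array(p["t"],float),K(p),np.array(p["dist"],float))[0][0,0]
def snap(n,f):
    im=optics.camera(n);cv2.imwrite(f,im[:,:,::-1]);return im
E
python3 - <<'E'
from h import *
for n in("scene","top"):
    snap(n,f"pics/{n}.png");p=optics.camera_params(n);print(n,p["vfov"],ray(p,(p["cx"],p["cy"])))
print(env.nose_length,sensors.read_state())
E
```

```text
scene 55.57807780018467 (array([0.01544024, 0.74587737, 0.77030864]), array([ 0.48410195, -0.63079331, -0.60641991]))
top 48.65924287941373 (array([0.30677691, 0.02441754, 1.52734114]), array([ 0.17367064,  0.00285284, -0.98479966]))
0.017 {'clock': 0.1, 'joint_positions': array([-1.23280628e+00,  1.16447067e-01,  1.44222872e+00,  5.45192655e-06,
        1.58397745e+00, -3.78233719e-02]), 'dq': array([-0.00045023,  0.00238542, -0.00129298, -0.00014033,  0.00125482,
        0.00080739]), 'joint_torque': array([ 9.06277073e-04, -7.22897172e+01, -6.23866081e+01,  7.82138086e-02,
        2.27533118e-02, -2.61996956e-05]), 'eef_pos': array([ 0.24766691, -0.62773954,  0.2349541 ]), 'orientation': array([-5.24733531e-04,  9.82397275e-01,  1.86802870e-01, -7.65937113e-05]), 'ft_force': array([ 0.27021651,  0.04778153, -0.60682497]), 'wrist_torque': array([-0.0055278, -0.0168415,  0.0102207]), 'grip_force': 0.0, 'finger_gap': 0.09284634643395247}
```

View pics/scene.png

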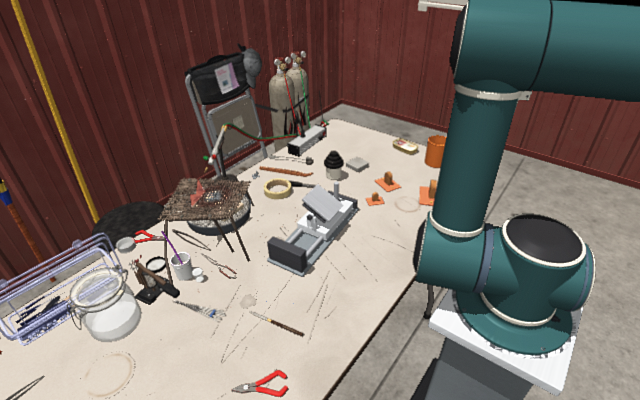

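View pics/top.png

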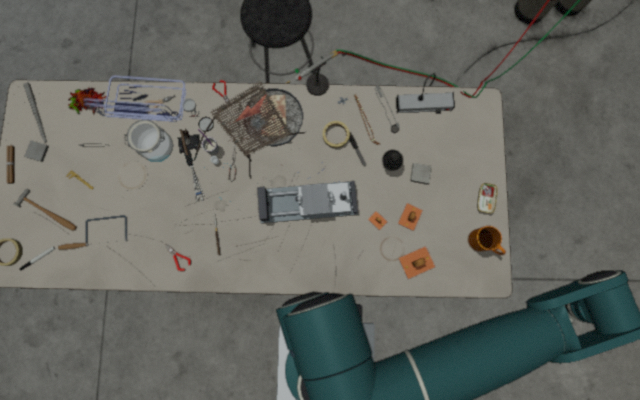

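The scene view shows the fixture at (312,228), with the lamp at (334,165) and the plates at about (387,182), (375,200) and (430,192). In the top view three copper plates are candidates: small (378,220), middle (410,216) and large (417,262). The middle-sized one at (410,216) fits the description. I'll confirm it in an enlarged crop and measure.

Run:
```python
from h import *
im=cv2.imread("pics/top.png");p=optics.camera_params("top")
c=cv2.resize(im[165:285,245:445],None,fx=4,fy=4,interpolation=cv2.INTER_CUBIC);cv2.imwrite("pics/topc.png",c)
h=cv2.cvtColor(im,cv2.COLOR_BGR2HSV)
m=cv2.inRange(h,(4,120,120),(16,255,255));m[:,:360]=0;m[:190]=0;m[285:]=0;m[:,450:]=0
m=cv2.morphologyEx(m,cv2.MORPH_CLOSE,np.ones((9,9)))
for k in cv2.findContours(m,0,2)[0]:
    if cv2.contourArea(k)<60: continue
    P=np.array([onz(p,q,.005)[:2] for q in k[:,0].astype(float)],np.float32)
    r=cv2.minAreaRect(P*1000);print(k[:,0].mean(0),r,"long edge dirs",cv2.boxPoints(r).round().tolist())
```

```text
[416.05797101 262.24637681] ((353.98223876953125, -304.00042724609375), (74.06935119628906, 99.37649536132812), 24.343503952026367) long edge dirs [[300.0, -274.0], [341.0, -365.0], [408.0, -334.0], [367.0, -243.0]]
[375.84615385 217.84615385] ((496.3017883300781, -169.5758514404297), (48.74987030029297, 34.83189392089844), 45.396480560302734) long edge dirs [[467.0, -175.0], [492.0, -199.0], [526.0, -164.0], [501.0, -140.0]]
[409.91525424 216.47457627] ((510.73968505859375, -283.5793151855469), (56.46057891845703, 76.2454833984375), 65.3187484741211) long edge dirs [[464.0, -293.0], [534.0, -325.0], [557.0, -274.0], [488.0, -242.0]]
```

View pics/topc.png

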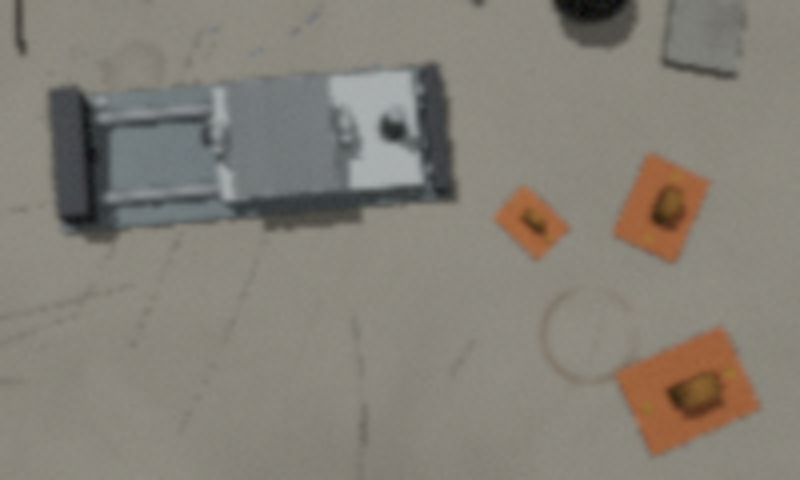

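The crop confirms the middle plate at top (410,216). It measures 76×56 mm against 80×60, while the others are 49×35 and 99×74. The post top is at crop (392,125) and the stop block at crop (70,155).

Run:
```python
from h import *
p=optics.camera_params("top");c=lambda u,v:(245+u/4-.4,165+v/4-.4)
print("post",onz(p,c(392,123),.115))
a,b=onz(p,c(66,233),.0),onz(p,c(456,201),.0);d=a-b;print("near edge",a,b,np.linalg.norm(d),np.arctan2(-d[0],d[1]))
a,b=onz(p,c(50,92),.075),onz(p,c(64,220),.075);d=a-b;print("stop",a,b,np.linalg.norm(d),np.arctan2(d[1],d[0]))
a,b=onz(p,c(218,88),.045),onz(p,c(415,70),.045);d=a-b;print("carr far",np.arctan2(-d[0],d[1]),a,b)
a,b=onz(p,c(230,200),.045),onz(p,c(422,186),.045);d=a-b;print("carr near",np.arctan2(-d[0],d[1]),a,b)
s=cv2.imread("pics/scene.png")[170:280,255:415];cv2.imwrite("pics/sc.png",cv2.resize(s,None,fx=5,fy=5,interpolation=cv2.INTER_CUBIC))
```

```text
post [ 0.56082728 -0.04415609  0.115     ]
near edge [0.47899788 0.23202888 0.        ] [ 0.51364207 -0.10618554  0.        ] 0.33998413626403196 0.10207662437312173
stop [0.58875965 0.24028151 0.075     ] [0.48129526 0.22394495 0.075     ] 0.10869902727639977 0.1508632760788418
carr far 0.11259979209854987 [0.60086953 0.10135791 0.045     ] [ 0.61987816 -0.06674388  0.045     ]
carr near 0.09299903933918777 [0.5046654  0.08854452 0.045     ] [ 0.51978024 -0.07351354  0.045     ]
```

View pics/sc.png

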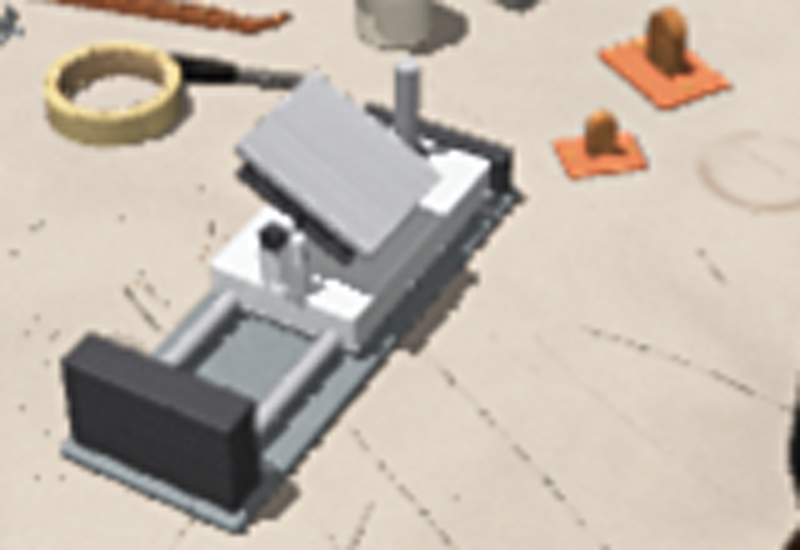

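The scene crop shows the post top at crop (407,66). The stage corners are at about (320,75), (437,178), (365,255) and (240,150). The base edge measures 0.340 m as it should, with fixture yaw about 0.10. Next I move towards the post.

Call:
{"op": "play_rows", "data": {"deltas": [[0.52, 0.97, 0, 0, 0, 0.069], [0.52, 0.97, 0, 0, 0, 0.069], [0.52, 0.97, 0, 0, 0, 0.069], [0.52, 0.97, 0, 0, 0, 0.069], [0.52, 0.97, 0, 0, 0, 0.069], [0.52, 0.97, 0, 0, 0, 0.069], [0.52, 0.97, 0, 0, 0, 0.069], [0.52, 0.97, 0, 0, 0, 0.069], [0.52, 0.97, 0, 0, 0, 0.069], [0.52, 0.97, 0, 0, 0, 0.069]], "grip": 0}}

```text
clock: 1.1
eef_pos: [0.378, -0.3843, 0.2354]
orientation: [-0.0, 0.896, 0.444, -0.0]
ft_force: [0.6, -0.3, 0.4]
finger_gap: 0.0926
grip_force: 0.0
```

Call:
{"op": "play_rows", "data": {"deltas": [[0.52, 0.97, 0, 0, 0, 0.069], [0.52, 0.97, 0, 0, 0, 0.069], [0.52, 0.97, 0, 0, 0, 0.069], [0.52, 0.97, 0, 0, 0, 0.069], [0.52, 0.97, 0, 0, 0, 0.069], [0.52, 0.97, 0, 0, 0, 0.069], [0.52, 0.97, 0, 0, 0, 0.069], [0.52, 0.97, 0, 0, 0, 0.069], [0.52, 0.97, 0, 0, 0, 0.069], [0.52, 0.97, 0, 0, 0, 0.069]]}}

```text
clock: 2.1
eef_pos: [0.508, -0.1418, 0.2354]
orientation: [-0.0, 0.745, 0.668, -0.0]
ft_force: [0.5, -0.1, 0.1]
finger_gap: 0.093
grip_force: 0.0
```

Run:
```python
from h import *
t=optics.camera_params("top");s=optics.camera_params("scene")
c=lambda u,v:(245+u/4-.4,165+v/4-.4);e=lambda u,v:(255+u/5-.4,170+v/5-.4)
print("post",tri(t,c(392,123),s,e(407,66)))
for n,a,b in(("farL",(227,79),(240,150)),("farR",(330,72),(320,75)),("nearR",(347,190),(437,178)),("nearL",(232,200),(365,255))):print(n,tri(t,c(*a),s,e(*b)))
# plate grip top (mid plate)
print("grip top",tri(t,c(668,200),s,e(668,12)))
z=sensors.read_state();print(z["eef_pos"],z["orientation"])
```

```text
post (array([ 0.56328211, -0.04293105,  0.11416102]), np.float64(0.005211454794174413))
farL (array([0.59230499, 0.08945072, 0.11845504]), np.float64(0.003670191351553547))
farR (array([0.59881653, 0.00578966, 0.12135626]), np.float64(0.004369699665274624))
nearR (array([ 0.51461578, -0.00779321,  0.07144514]), np.float64(0.00723133312202097))
nearL (array([0.50139841, 0.08622387, 0.08177079]), np.float64(0.003670639656038905))
grip top (array([ 0.51092996, -0.28077789,  0.0498585 ]), np.float64(0.0005731974974852358))
[ 0.50800786 -0.14178314  0.23540407] [-1.49137066e-04  7.44542644e-01  6.67574880e-01 -9.48920691e-05]
```

Call:
{"op": "play_rows", "data": {"deltas": [[0.53, 0.98, 0, 0, 0, 0.067], [0.53, 0.98, 0, 0, 0, 0.067], [0.53, 0.98, 0, 0, 0, 0.067], [0.53, 0.98, 0, 0, 0, 0.067], [0, 0, -0.8, 0, 0, 0], [0, 0, -0.8, 0, 0, 0], [0, 0, -0.8, 0, 0, 0], [0, 0, 0, 0, 0, 0]]}}

```text
clock: 2.9
eef_pos: [0.5596, -0.0447, 0.1727]
orientation: [-0.002, 0.671, 0.741, -0.001]
ft_force: [-0.3, 0.2, -0.8]
finger_gap: 0.0928
grip_force: 0.0
```

Run:
```python
from h import *
z=sensors.read_state();print(z["eef_pos"],z["orientation"])
p=optics.camera_params("wrist");snap("wrist","pics/w1.png");print(proj(p,[.561,-.044,.115]),proj(p,[*z["eef_pos"][:2],.115]))
```

```text
[ 0.55962053 -0.04468763  0.17270777] [-0.00178512  0.67107214  0.74138884 -0.00126129]
[324.17189461 225.09259397] [322.1182977  225.81600282]
```

View pics/w1.png

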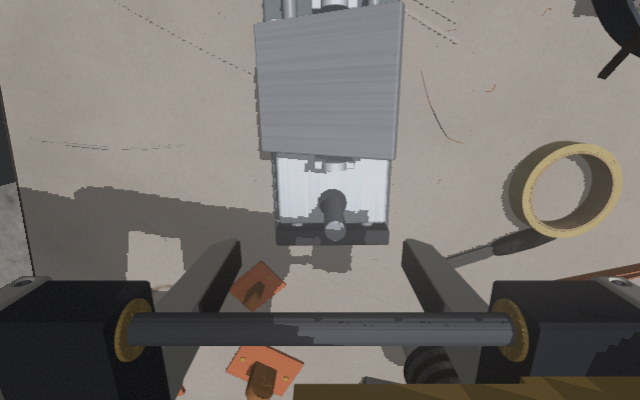

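Wrist view: the post top is at (335,230), a little right of the predicted (324,225). The carriage sides run vertical in the picture, so the yaw is right.

Run:
```python
from h import *
p=optics.camera_params("wrist")
print("post",onz(p,(335,230),.115))
a=[onz(p,q,.045) for q in((276,160),(277,222),(390,160),(388,222))];print(a)
```

```text
post [ 0.56982852 -0.047839    0.115     ]
[array([ 0.51605794, -0.01464348,  0.045     ]), array([ 0.52042546, -0.07326036,  0.045     ]), array([ 0.61678829, -0.0044931 ,  0.045     ]), array([ 0.62447699, -0.06270789,  0.045     ])]
```

Call:
{"op": "play_rows", "data": {"deltas": [[0.34, -0.1, -0.5, 0, 0, 0], [0, 0, -0.8, 0, 0, 0], [0, 0, -0.8, 0, 0, 0], [0, 0, -0.8, 0, 0, 0], [0, 0, -0.2, 0, 0, 0], [0, 0, 0, 0, 0, 0], [0, 0, 0, 0, 0, 0]]}}

```text
clock: 3.65
eef_pos: [0.5699, -0.0476, 0.0994]
orientation: [0.001, 0.671, 0.741, 0.0]
ft_force: [0.2, -0.5, -0.3]
finger_gap: 0.093
grip_force: 0.0
```

Call:
{"op": "play_rows", "data": {"deltas": [[0, 0, 0, 0, 0, 0], [0, 0, 0, 0, 0, 0], [0, 0, 0, 0, 0, 0], [0, 0, 0, 0, 0, 0], [0, 0, 0, 0, 0, 0], [0, 0, 0, 0, 0, 0], [0, 0, 0, 0, 0, 0], [0, 0, 0, 0, 0, 0]], "grip": 1, "squeeze": 12}}

```text
clock: 4.45
eef_pos: [0.5692, -0.0474, 0.0981]
orientation: [-0.0, 0.671, 0.741, -0.0]
ft_force: [-0.6, -0.4, -0.2]
finger_gap: 0.0337
grip_force: 0.0
```

Call:
{"op": "play_rows", "data": {"deltas": [[0, 0, 0, 0, 0, 0], [0, 0, 0, 0, 0, 0], [0, 0, 0, 0, 0, 0], [0, 0, 0, 0, 0, 0]]}}

```text
clock: 4.85
eef_pos: [0.5694, -0.0474, 0.0981]
orientation: [0.0, 0.671, 0.741, 0.0]
ft_force: [3.7, 0.9, -1.2]
finger_gap: 0.0157
grip_force: 12.0
```

Call:
{"op": "play_rows", "data": {"deltas": [[-0.05, 0.5, 0, 0, 0, 0], [-0.05, 0.5, 0, 0, 0, 0], [-0.05, 0.5, 0, 0, 0, 0], [-0.05, 0.5, 0, 0, 0, 0]]}}

```text
clock: 5.25
eef_pos: [0.5639, 0.0034, 0.0981]
orientation: [-0.0, 0.671, 0.741, -0.0]
ft_force: [-1.2, -3.8, 0.6]
finger_gap: 0.0159
grip_force: 12.0
```

Call:
{"op": "play_rows", "data": {"deltas": [[-0.05, 0.5, 0, 0, 0, 0], [-0.05, 0.5, 0, 0, 0, 0], [-0.02, 0.2, 0, 0, 0, 0]]}}

```text
clock: 5.55
eef_pos: [0.5605, 0.0341, 0.0981]
orientation: [-0.001, 0.671, 0.742, -0.0]
ft_force: [-5.6, -5.0, 3.9]
finger_gap: 0.0159
grip_force: 12.0
```

Call:
{"op": "play_rows", "data": {"deltas": [[-0.02, 0.2, 0, 0, 0, 0], [-0.02, 0.2, 0, 0, 0, 0]]}}

```text
clock: 5.75
eef_pos: [0.5595, 0.0435, 0.0981]
orientation: [-0.0, 0.671, 0.742, -0.001]
ft_force: [-6.3, -3.6, 3.2]
finger_gap: 0.0155
grip_force: 12.0
```

Call:
{"op": "play_rows", "data": {"deltas": [[-0.02, 0.2, 0, 0, 0, 0], [-0.02, 0.2, 0, 0, 0, 0]]}}

```text
clock: 5.95
eef_pos: [0.5584, 0.0534, 0.0981]
orientation: [-0.001, 0.671, 0.742, -0.001]
ft_force: [-7.2, -4.2, 3.7]
finger_gap: 0.0154
grip_force: 12.0
```

Call:
{"op": "play_rows", "data": {"deltas": [[-0.04, 0.15, 0, 0, 0, 0], [-0.02, 0.15, 0, 0, 0, 0]]}}

```text
clock: 6.15
eef_pos: [0.5576, 0.0601, 0.0982]
orientation: [0.001, 0.671, 0.741, -0.001]
ft_force: [1.0, -17.7, -0.1]
finger_gap: 0.0154
grip_force: 12.0
```

Call:
{"op": "play_rows", "data": {"deltas": [[-0.03, 0.15, 0, 0, 0, 0], [-0.02, 0.15, 0, 0, 0, 0]]}}

```text
clock: 6.35
eef_pos: [0.5569, 0.0667, 0.0983]
orientation: [0.002, 0.671, 0.741, -0.001]
ft_force: [6.3, -16.7, -2.5]
finger_gap: 0.0159
grip_force: 12.0
```

Call:
{"op": "play_rows", "data": {"deltas": [[-0.02, 0.12, 0, 0, 0, 0], [-0.02, 0.12, 0, 0, 0, 0]]}}

```text
clock: 6.55
eef_pos: [0.5561, 0.0742, 0.0984]
orientation: [0.001, 0.671, 0.741, 0.001]
ft_force: [5.9, 4.2, -1.6]
finger_gap: 0.0071
grip_force: 9.3
```

The carriage hit the stop (−17 N) and the pads then slipped off the post. I'll open, lift and check.

Call:
{"op": "play_rows", "data": {"deltas": [[0, -0.2, 0, 0, 0, 0], [0, 0, 0, 0, 0, 0], [0, 0, 0, 0, 0, 0], [0, 0, 0, 0, 0, 0], [0, 0, 0.9, 0, 0, 0], [0, 0, 1, 0, 0, 0], [0, 0, 1, 0, 0, 0], [0, 0, 1, 0, 0, 0], [0, 0, 0, 0, 0, 0]], "grip": 0}}

```text
clock: 7.45
eef_pos: [0.5565, 0.0687, 0.1993]
orientation: [0.002, 0.671, 0.741, 0.002]
ft_force: [0.2, 0.2, 0.7]
finger_gap: 0.0746
grip_force: 0.0
```

Run:
```python
from h import *
z=sensors.read_state();print(z["eef_pos"],z["orientation"],z["clock"])
a=snap("wrist","pics/w2.png");t=snap("top","pics/t2.png");p=optics.camera_params("wrist");print(p)
o=np.zeros((600,640,3),np.uint8);o[:400]=a[:,:,::-1];o[400:]=cv2.resize(t[165:240,250:410,::-1],(427,200),interpolation=2)[:, :].copy() if 0 else cv2.copyMakeBorder(cv2.resize(t[165:240,250:410,::-1],(427,200),interpolation=2),0,0,0,213,0)
cv2.imwrite("pics/c2.png",o)
```

```text
[0.55652997 0.06872575 0.19933191] [0.00162842 0.67114954 0.74131812 0.00175791] 7.45
{'vfov': 64.57929760469537, 'cx': 321.08504412980636, 'cy': 201.63835409247514, 'dist': array([-0.00089306,  0.        ,  0.        ,  0.        ,  0.        ]), 'R': array([[ 9.95023065e-01,  9.96446537e-02, -2.05590184e-04],
       [ 9.53507723e-02, -9.51542381e-01,  2.92361639e-01],
       [ 2.89366465e-02, -2.90926178e-01, -9.56307811e-01]]), 't': array([-0.55917112, -0.01110184,  0.35824712])}
```

View pics/c2.png

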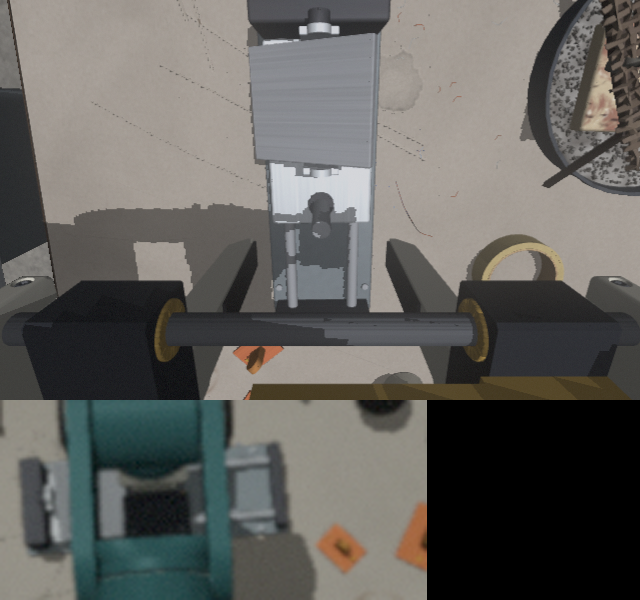

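Wrist view: the post top is at (321,229) and the carriage's left end is under the stop block at (320,15). The stage corners are (378,33) and (373,167) on the high side, (255,160) and (249,48) on the low side.

Run:
```python
from h import *
p=optics.camera_params("wrist");R=np.array(p["R"]);t=np.array(p["t"])
post=onz(p,(321,229),.115);print("post",post)
im=np.array([(378,33),(373,167),(255,160),(249,48)],float)
obj=np.array([(50,43,0),(50,-43,0),(-50,-43,0),(-50,43,0)],float)/1000
ok,rs,ts,e=cv2.solvePnPGeneric(obj,im,K(p),np.array(p["dist"]),flags=cv2.SOLVEPNP_IPPE)
for r,tt in zip(rs,ts):
    W=R.T@cv2.Rodrigues(r)[0];print("pnp centre",R.T@(tt[:,0]-t),"x",W[:,0],"z",W[:,2])
print(e.ravel())
yaw=.104;ex=np.array([np.cos(yaw),np.sin(yaw),0]);ey=np.array([-np.sin(yaw),np.cos(yaw),0])
g=lambda T,c:[np.r_[c[:2],.088]+.022*(-np.sin(T)*ex+np.cos(T)*np.array([0,0,1]))+u*(np.cos(T)*ex+np.sin(T)*np.array([0,0,1]))+v*ey for u,v,_ in obj]
from scipy.optimize import least_squares
f=lambda q:(np.array([proj(p,X) for X in g(q[0],q[1:])])-im).ravel()
s=least_squares(f,[.4,*(post+.095*ey)[:2]]);print("tilt,axis c",s.x,s.fun.round(1),"expected c",post+.095*ey)
T=s.x[0];print("face centre",np.r_[s.x[1:],.088]+.022*(-np.sin(T)*ex+np.cos(T)*np.array([0,0,1])))
```

```text
post [0.55622782 0.05688881 0.115     ]
pnp centre [0.53791813 0.14841393 0.10184503] x [0.91098279 0.11247137 0.39681299] z [-0.39958042  0.00226066  0.91669536]
pnp centre [0.54611069 0.14871854 0.10745689] x [ 0.87769487  0.10903167 -0.46665171] z [0.46896925 0.00490942 0.88320085]
[0.2323176  8.34396385]
tilt,axis c [0.45809365 0.54739431 0.14892527] [ 0.6 -0.9 -0.5  3.3  0.7  0.2 -0.8 -2.3] expected c [0.54636562 0.15137552 0.115     ]
face centre [0.53771761 0.14791525 0.10773174]
```

Run:
```python
from h import *
t=optics.camera_params("top");s=optics.camera_params("scene")
print("lamp",onz(t,(393,157),.182),tri(t,(393,158),s,(334,152)))
```

```text
lamp [ 0.67423342 -0.19789938  0.182     ] (array([ 0.69333009, -0.21103607,  0.10098952]), np.float64(0.0009100899261995723))
```

Call:
{"op": "play_rows", "data": {"deltas": [[-0.13, -1, 0, 0, 0, 0.095], [-0.13, -1, 0, 0, 0, 0.095], [-0.13, -1, 0, 0, 0, 0.095], [-0.13, -1, 0, 0, 0, 0.095], [-0.13, -1, 0, 0, 0, 0.095], [-0.13, -1, 0, 0, 0, 0.095], [-0.13, -1, 0, 0, 0, 0.095], [-0.13, -1, 0, 0, 0, 0.095], [-0.13, -1, 0, 0, 0, 0.095], [-0.13, -1, 0, 0, 0, 0.095]], "grip": 0.35}}

```text
clock: 8.55
eef_pos: [0.5223, -0.1823, 0.1942]
orientation: [-0.001, 0.353, 0.935, 0.0]
ft_force: [0.7, -0.2, -0.9]
finger_gap: 0.0607
grip_force: 0.0
```

Call:
{"op": "play_rows", "data": {"deltas": [[-0.11, -1, 0, 0, 0, 0.094], [-0.11, -1, 0, 0, 0, 0.094], [-0.11, -1, 0, 0, 0, 0.094], [-0.11, -1, 0, 0, 0, 0.094], [0, 0, -0.8, 0, 0, 0], [0, 0, -0.8, 0, 0, 0], [0, 0, 0, 0, 0, 0], [0, 0, 0, 0, 0, 0]]}}

```text
clock: 9.35
eef_pos: [0.5117, -0.2812, 0.1551]
orientation: [-0.001, 0.213, 0.977, 0.0]
ft_force: [0.1, -0.0, 0.5]
finger_gap: 0.0605
grip_force: 0.0
```

Run:
```python
from h import *
z=sensors.read_state();print(z["eef_pos"],z["orientation"],z["clock"])
p=optics.camera_params("wrist");im=snap("wrist","pics/w3.png")
print("tcp@.05",proj(p,[*z["eef_pos"][:2],.05]),"pred griptop",proj(p,[.511,-.281,.052]))
```

```text
[ 0.511716   -0.28115946  0.15513094] [-7.20027179e-04  2.13339881e-01  9.76977744e-01  2.55161599e-04] 9.35
tcp@.05 [321.88459968 206.25002107] pred griptop [321.70862336 206.16095063]
```

View pics/w3.png

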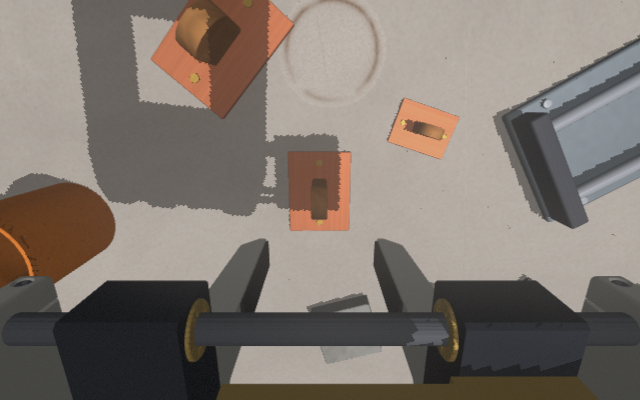

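Wrist view: the middle plate is square to the jaws, with corners (289,152), (351,152), (350,230) and (290,230) and its grip at (320,200). It lies between the small plate at (424,128) and the large one at (225,50).

Run:
```python
from h import *
p=optics.camera_params("wrist")
P=np.array([onz(p,q,.005) for q in((289,152),(351,152),(350,230),(290,230))]);print(P,P.mean(0),np.linalg.norm(P[0]-P[1]),np.linalg.norm(P[1]-P[2]))
print(onz(p,(319,186),.052),onz(p,(320,180),.045))
```

```text
[[ 0.46347323 -0.2933145   0.005     ]
 [ 0.48796387 -0.23981585  0.005     ]
 [ 0.56079259 -0.2718693   0.005     ]
 [ 0.53526329 -0.32764408  0.005     ]] [ 0.51187325 -0.28316093  0.005     ] 0.058837879724067454 0.07957039201004752
[ 0.49488892 -0.27609489  0.052     ] [ 0.49208123 -0.27392316  0.045     ]
```

Call:
{"op": "play_rows", "data": {"deltas": [[0, -0.07, -0.9, 0, 0, 0], [0, 0, -0.9, 0, 0, 0], [0, 0, -0.9, 0, 0, 0], [0, 0, -0.9, 0, 0, 0], [0, 0, -0.9, 0, 0, 0], [0, 0, -0.36, 0, 0, 0], [0, 0, 0, 0, 0, 0]]}}

```text
clock: 10.1
eef_pos: [0.5119, -0.2829, 0.0338]
orientation: [-0.0, 0.213, 0.977, 0.0]
ft_force: [0.4, -0.0, -0.0]
finger_gap: 0.0605
grip_force: 0.0
```

Call:
{"op": "play_rows", "data": {"deltas": [[0, 0, 0, 0, 0, 0], [0, 0, 0, 0, 0, 0], [0, 0, 0, 0, 0, 0], [0, 0, 0, 0, 0, 0], [0, 0, 0, 0, 0, 0], [0, 0, 0, 0, 0, 0], [0, 0, 0, 0, 0, 0], [0, 0, 0, 0, 0, 0], [0, 0, 0, 0, 0, 0]], "grip": 1, "squeeze": 25}}

```text
clock: 11.0
eef_pos: [0.512, -0.2832, 0.0342]
orientation: [0.0, 0.213, 0.977, -0.0]
ft_force: [-0.5, -0.6, 2.5]
finger_gap: 0.0139
grip_force: 25.0
```

Call:
{"op": "play_rows", "data": {"deltas": [[0, 0, 0.5, 0, 0, 0], [0, 0, 1, 0, 0, 0], [0, 0, 1, 0, 0, 0], [0, 0, 1, 0, 0, 0], [0, 0, 1, 0, 0, 0], [0, 0, 1, 0, 0, 0], [0, 0, 1, 0, 0, 0], [0, 0, 1, 0, 0, 0], [0, 0, 0.5, 0, 0, 0], [0, 0, 0, 0, 0, 0]]}}

```text
clock: 12.0
eef_pos: [0.5123, -0.2834, 0.2362]
orientation: [0.001, 0.213, 0.977, -0.0]
ft_force: [-0.1, -1.0, -1.5]
finger_gap: 0.0139
grip_force: 25.0
```

Call:
{"op": "play_rows", "data": {"deltas": [[-0.03, 0.95, 0, 0, 0, 0.0764], [-0.03, 0.95, 0, 0, 0, 0.0764], [-0.03, 0.95, 0, 0, 0, 0.0764], [-0.03, 0.95, 0, 0, 0, 0.0764], [-0.03, 0.95, 0, 0, 0, 0.0764], [-0.03, 0.95, 0, 0, 0, 0.0764], [-0.03, 0.95, 0, 0, 0, 0.0764], [-0.03, 0.95, 0, 0, 0, 0.0764], [-0.03, 0.95, 0, 0, 0, 0.0764]]}}

```text
clock: 12.9
eef_pos: [0.5047, -0.0684, 0.2326]
orientation: [-0.001, -0.056, 0.998, 0.0]
ft_force: [0.7, -0.4, -2.0]
finger_gap: 0.0136
grip_force: 25.0
```

Call:
{"op": "play_rows", "data": {"deltas": [[-0.03, 0.95, 0, 0.0066, -0.0604, 0], [-0.03, 0.95, 0, 0.0066, -0.0604, 0], [-0.03, 0.95, 0, 0.0066, -0.0604, 0], [-0.03, 0.95, 0, 0.0066, -0.0604, 0], [-0.03, 0.95, 0, 0.0066, -0.0604, 0], [-0.03, 0.95, 0, 0.0066, -0.0604, 0], [-0.03, 0.95, 0, 0.0066, -0.0604, 0], [-0.03, 0.95, 0, 0.0066, -0.0604, 0], [-0.03, 0.95, 0, 0.0066, -0.0604, 0], [0, 0, 0, 0, 0, 0]]}}

```text
clock: 13.9
eef_pos: [0.4973, 0.1463, 0.2323]
orientation: [0.212, -0.055, 0.976, 0.012]
ft_force: [-0.2, -1.0, -1.3]
finger_gap: 0.0139
grip_force: 25.0
```

Run:
```python
from h import *
from scipy.spatial.transform import Rotation as Ro
z=sensors.read_state();print(z["eef_pos"],z["orientation"],z["clock"],z["ft_force"],z["joint_positions"])
q=z["orientation"];print(Ro.from_quat(np.r_[q[1:],q[0]]).as_matrix())
a=snap("wrist","pics/w4.png");b=snap("scene","pics/s4.png")
o=np.vstack([cv2.resize(a,(480,300)),cv2.resize(b[150:290,220:444],(480,300),interpolation=2)])[:,:,::-1];cv2.imwrite("pics/c4.png",o)
```

```text
[0.49734209 0.14628152 0.23225559] [ 0.21249606 -0.05497724  0.97554252  0.01182003] 13.9 [-0.19797557 -0.97853208 -1.27463021] [ 0.27377504 -0.50529456  2.02255299 -0.07196107  1.20123621 -1.39802686]
[[-9.03645851e-01 -1.12288697e-01  4.13298228e-01]
 [-1.02241857e-01  9.93675579e-01  4.64267808e-02]
 [-4.15897559e-01 -3.03010578e-04 -9.09411419e-01]]
```

View pics/c4.png

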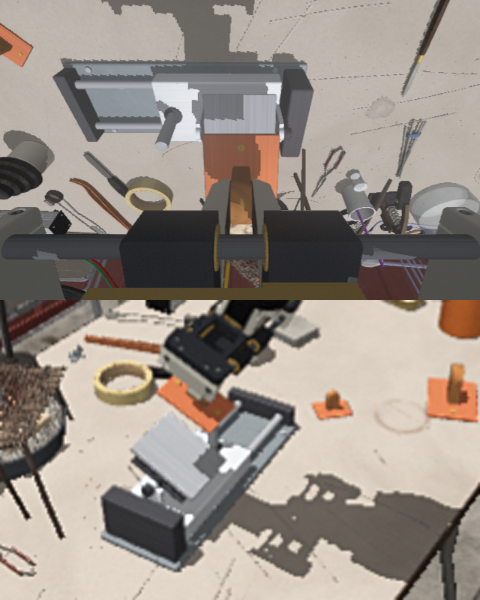

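Wrist and scene views: the plate is held square above the stage and the carriage is against the stop block. Now I descend to a standoff and approach along the normal.

Call:
{"op": "play_rows", "data": {"deltas": [[0, 0, -0.78, 0, 0, 0], [0, 0, -0.78, 0, 0, 0], [0.33, 0.04, -0.73, 0, 0, 0], [0.33, 0.04, -0.73, 0, 0, 0], [0, 0, 0, 0, 0, 0]]}}

```text
clock: 14.5
eef_pos: [0.5146, 0.1451, 0.1553]
orientation: [0.21, -0.053, 0.976, 0.011]
ft_force: [0.1, -0.2, -1.4]
finger_gap: 0.014
grip_force: 25.0
```

Call:
{"op": "play_rows", "data": {"deltas": [[0.083, 0.009, -0.182, 0, 0, 0], [0.083, 0.009, -0.182, 0, 0, 0], [0, 0, 0, 0, 0, 0]]}}

```text
clock: 14.8
eef_pos: [0.5192, 0.1466, 0.1496]
orientation: [0.213, -0.054, 0.976, 0.011]
ft_force: [-0.2, -0.4, -0.6]
finger_gap: 0.014
grip_force: 25.0
```

Run:
```python
from h import *
z=sensors.read_state();print(z["eef_pos"],z["ft_force"],z["wrist_torque"])
a=snap("wrist","pics/w5.png");b=snap("scene","pics/s5.png")
o=np.vstack([a[80:330,120:520],cv2.resize(b[180:275,265:417],(400,250),interpolation=2)])[:,:,::-1];cv2.imwrite("pics/c5.png",o)
```

```text
[0.51921546 0.14662781 0.14957267] [-0.16441416 -0.35558095 -0.61207666] [0.03537688 0.20302763 0.01182652]
```

View pics/c5.png

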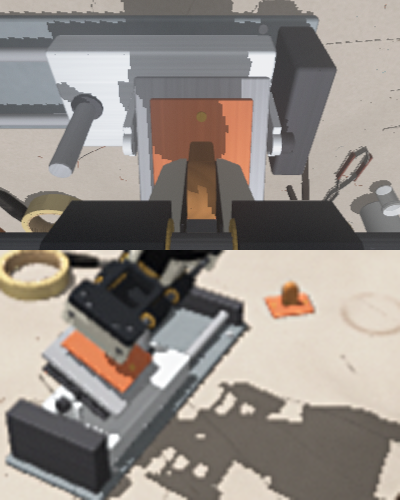

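Close view: the plate sits square inside the stage face, with margins of 13 and 18 px at the sides and 20 px at the low edge, so it is centred within about 2 mm. The carriage touches the stop block. I keep feeling forward.

Call:
{"op": "play_rows", "data": {"deltas": [[0.05, 0.02, -0.11, 0, 0, 0], [0.05, 0.02, -0.11, 0, 0, 0], [0, 0, 0, 0, 0, 0]]}}

```text
clock: 15.2
eef_pos: [0.5216, 0.1479, 0.1436]
orientation: [0.213, -0.054, 0.976, 0.011]
ft_force: [-0.2, -0.4, 0.1]
finger_gap: 0.0142
grip_force: 25.0
```

Call:
{"op": "play_rows", "data": {"deltas": [[0.025, 0.003, -0.055, 0, 0, 0], [0.025, 0.003, -0.055, 0, 0, 0], [0, 0, 0, 0, 0, 0]]}}

```text
clock: 15.5
eef_pos: [0.5228, 0.1479, 0.141]
orientation: [0.213, -0.054, 0.976, 0.011]
ft_force: [0.9, -0.3, -1.9]
finger_gap: 0.0139
grip_force: 25.0
```

Call:
{"op": "play_rows", "data": {"deltas": [[0.017, 0.002, -0.037, 0, 0, 0], [0, 0, 0, 0, 0, 0]]}}

```text
clock: 15.7
eef_pos: [0.5234, 0.148, 0.1404]
orientation: [0.213, -0.054, 0.976, 0.011]
ft_force: [-0.3, -0.8, 0.9]
finger_gap: 0.0137
grip_force: 25.0
```

Call:
{"op": "play_rows", "data": {"deltas": [[0.017, 0.002, -0.037, 0, 0, 0], [0, 0, 0, 0, 0, 0]]}}

```text
clock: 15.9
eef_pos: [0.5238, 0.1481, 0.1396]
orientation: [0.213, -0.054, 0.976, 0.011]
ft_force: [-2.5, -1.1, 1.1]
finger_gap: 0.0141
grip_force: 25.0
```

Call:
{"op": "play_rows", "data": {"deltas": [[0.017, 0.002, -0.037, 0, 0, 0], [0, 0, 0, 0, 0, 0]]}}

```text
clock: 16.1
eef_pos: [0.5243, 0.1481, 0.1386]
orientation: [0.213, -0.054, 0.976, 0.011]
ft_force: [-2.2, -0.3, 3.1]
finger_gap: 0.0135
grip_force: 25.0
```

Call:
{"op": "play_rows", "data": {"deltas": [[0.017, 0.002, -0.037, 0, 0, 0], [0, 0, 0, 0, 0, 0]]}}

```text
clock: 16.3
eef_pos: [0.5247, 0.1482, 0.1377]
orientation: [0.213, -0.054, 0.976, 0.011]
ft_force: [-3.3, -1.0, 2.9]
finger_gap: 0.0137
grip_force: 25.0
```

Contact, about 5 N along the normal. I loosen the grip so the plate can settle flush.

Call:
{"op": "play_rows", "data": {"deltas": [[0, 0, 0, 0, 0, 0], [0, 0, 0, 0, 0, 0], [0, 0, 0, 0, 0, 0]], "squeeze": 4}}

```text
clock: 16.6
eef_pos: [0.5244, 0.1481, 0.1374]
orientation: [0.213, -0.054, 0.976, 0.011]
ft_force: [-3.3, -0.4, 0.3]
finger_gap: 0.014
grip_force: 4.0
```

Call:
{"op": "play_rows", "data": {"deltas": [[0.017, 0.002, -0.037, 0, 0, 0], [0, 0, 0, 0, 0, 0], [0, 0, 0, 0, 0, 0]]}}

```text
clock: 16.9
eef_pos: [0.5249, 0.1482, 0.1366]
orientation: [0.213, -0.054, 0.976, 0.011]
ft_force: [-3.9, -0.8, 0.8]
finger_gap: 0.0136
grip_force: 4.0
```

Run:
```python
from h import *
z=sensors.read_state();print(z["eef_pos"],z["ft_force"],z["wrist_torque"],z["finger_gap"],z["grip_force"])
a=snap("wrist","pics/w6.png");b=snap("scene","pics/s6.png")
o=np.vstack([a[100:300,200:440],cv2.resize(b[190:265,275:395],(480,300),interpolation=2)[:, :240]*0]) if 0 else np.vstack([cv2.resize(a[100:290,200:440],(600,475)[:2] and (400,317)),cv2.resize(b[190:250,285:370],(400,282),interpolation=2)])[:,:,::-1]
cv2.imwrite("pics/c6.png",o)
print([np.round(sensors.read_state()["ft_force"],2)])
```

```text
[0.52492185 0.14819034 0.13655081] [-3.94937066 -0.77527613  0.84290444] [ 0.0028528   0.61470954 -0.03763758] 0.013642707231355591 4.000060223042965
[array([-4.61,  0.56,  1.25])]
```

View pics/c6.png

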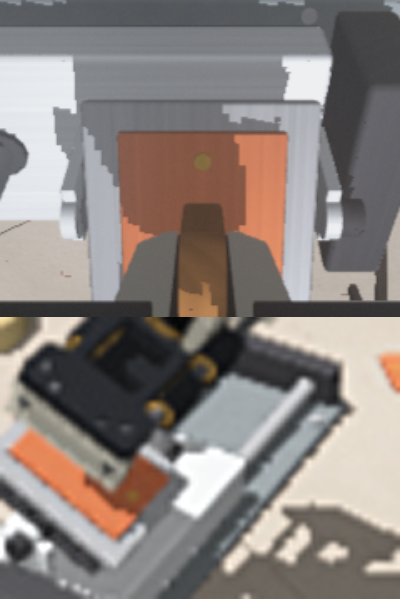

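The plate looks flush and centred, with margins of about 30, 35 and 33 px. There is some up-slope tangential push, so I ease that off, press a little more and re-read.

Call:
{"op": "play_rows", "data": {"deltas": [[-0.018, -0.002, -0.008, 0, 0, 0], [0, 0, 0, 0, 0, 0], [0, 0, 0, 0, 0, 0]]}}

```text
clock: 17.3
eef_pos: [0.5248, 0.1482, 0.1368]
orientation: [0.213, -0.054, 0.975, 0.011]
ft_force: [-0.8, -1.0, 2.9]
finger_gap: 0.014
grip_force: 4.0
```

Call:
{"op": "play_rows", "data": {"deltas": [[0.017, 0.002, -0.037, 0, 0, 0], [0, 0, 0, 0, 0, 0], [0, 0, 0, 0, 0, 0]]}}

```text
clock: 17.6
eef_pos: [0.5252, 0.1482, 0.1359]
orientation: [0.213, -0.054, 0.975, 0.011]
ft_force: [0.3, -0.6, 4.9]
finger_gap: 0.014
grip_force: 4.0
```

Call:
{"op": "play_rows", "data": {"deltas": [[0, 0, 0, 0, 0, 0], [0, 0, 0, 0, 0, 0]]}}

```text
clock: 17.8
eef_pos: [0.5252, 0.1482, 0.1359]
orientation: [0.213, -0.054, 0.975, 0.012]
ft_force: [0.8, -0.9, 4.4]
finger_gap: 0.0137
grip_force: 4.0
```

Call:
{"op": "play_rows", "data": {"deltas": [[0.009, 0.001, 0.004, 0, 0, 0], [0, 0, 0, 0, 0, 0], [0, 0, 0, 0, 0, 0]]}}

```text
clock: 18.1
eef_pos: [0.5252, 0.1482, 0.1357]
orientation: [0.213, -0.054, 0.976, 0.011]
ft_force: [0.4, 0.5, 4.4]
finger_gap: 0.0138
grip_force: 4.0
```

Call:
{"op": "play_rows", "data": {"deltas": [[0.008, 0.001, -0.018, 0, 0, 0], [0, 0, 0, 0, 0, 0], [0, 0, 0, 0, 0, 0]]}}

```text
clock: 18.4
eef_pos: [0.5255, 0.1483, 0.1353]
orientation: [0.213, -0.054, 0.976, 0.011]
ft_force: [-0.4, -0.0, 4.7]
finger_gap: 0.0142
grip_force: 4.0
```

Run:
```python
from h import *
n=np.array([-.4145,-.046,.909]);e=np.array([.904,.1,.416])
for i in range(6):
    z=sensors.read_state();f=z["ft_force"]+[0,0,1.3];print(f@n,f@e,z["wrist_torque"],z["grip_force"])
    im=optics.camera("wrist")
cv2.imwrite("pics/w7.png",im[:,:,::-1]);p=optics.camera_params("wrist")
h=cv2.cvtColor(im,cv2.COLOR_RGB2HSV)
m=cv2.inRange(h,(4,120,60),(16,255,255));m[:150]=0;m[:,:255]=0;m[:,390:]=0
print("plate rows:",[(v,np.where(m[v]>0)[0][[0,-1]].tolist()) for v in range(174,262,8) if m[v].any()])
print([(u,np.where(m[:,u]>0)[0][0]) for u in(280,320,360)])
```

```text
5.646939559312623 2.0977542045257977 [ 0.07041949 -0.38329409 -0.07045335] 3.999931253492832
5.220203293754301 3.341849131229452 [ 0.02467773 -0.39680405 -0.04255266] 3.9999597519636154
5.842541002600701 2.6937334772978705 [-0.00123025 -0.39737663 -0.0158962 ] 4.000027030706406
5.613260346031242 3.059630630310005 [ 0.05538361 -0.32071706 -0.04266436] 4.000090006738901
5.940860841738553 3.472530129867576 [-0.01856955 -0.31733821 -0.0150453 ] 3.9998612366616726
6.203833372278467 3.033961745843206 [-0.01273463 -0.43079274 -0.05028603] 3.9999239332973957
plate rows: [(182, [296, 371]), (190, [294, 371]), (198, [290, 370]), (206, [291, 370]), (214, [291, 370]), (222, [288, 369]), (230, [273, 369]), (238, [273, 369]), (246, [274, 368]), (254, [274, 368])]
[(280, np.int64(234)), (320, np.int64(180)), (360, np.int64(180))]
```

Call:
{"op": "play_rows", "data": {"deltas": [[0.018, 0.002, 0.008, 0, 0, 0], [0, 0, 0, 0, 0, 0], [0, 0, 0, 0, 0, 0], [0, 0, 0, 0, 0, 0]]}}

```text
clock: 19.1
eef_pos: [0.5256, 0.1483, 0.1351]
orientation: [0.212, -0.054, 0.976, 0.011]
ft_force: [-4.5, -0.6, 3.6]
finger_gap: 0.0139
grip_force: 4.0
```

Run:
```python
from h import *
n=np.array([-.4145,-.046,.909]);e=np.array([.904,.1,.416])
for i in range(4):
    z=sensors.read_state();f=z["ft_force"]+[0,0,1.3];print(f@n,f@e,z["wrist_torque"],z["grip_force"]);im=optics.camera("wrist")
cv2.imwrite("pics/w8.png",im[:,:,::-1]);p=optics.camera_params("wrist");k=K(p)
# corner lines: brighten crop for one last look
o=cv2.resize(im[150:300,230:410,::-1],(720,600),interpolation=cv2.INTER_CUBIC);cv2.imwrite("pics/c8.png",o)
```

```text
6.32798067676676 -2.0724817242342692 [-0.03857771  0.33528092 -0.0190419 ] 3.999913204461336
6.12080591945241 -2.251866968687808 [-0.05007462  0.36897071 -0.02928229] 4.000044409185648
6.004390509863809 -1.1733084285872892 [-0.03968017  0.44558325 -0.02381886] 3.9998868852853775
6.050627901204958 -2.4670093052702207 [ 0.02908599  0.48054738 -0.02738657] 4.00001373142004
```

View pics/c8.png

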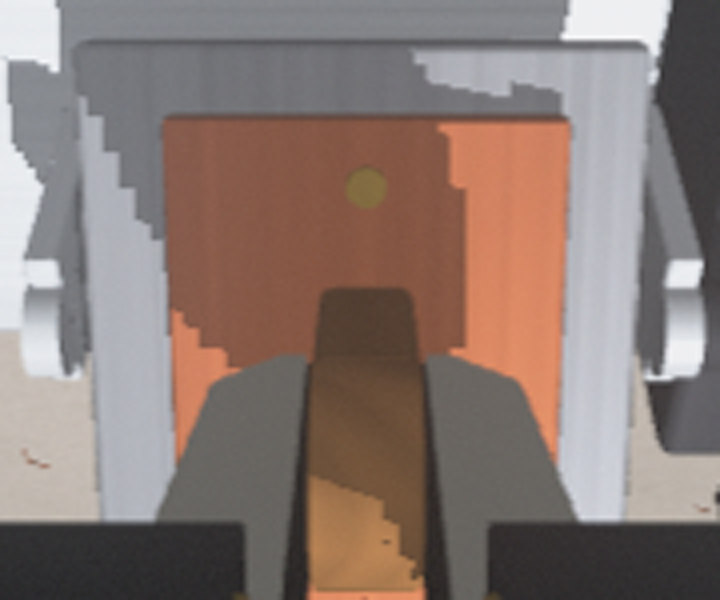

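The final view shows the plate centred, with side margins of 86 and 78 px and a low-edge margin of 75 px. Its sides converge at the same rate as the stage's (8.2 % over 440 px each), so it is flush. The pressing force is about 6 N, so I hand in.

```bash
python3 -c "
from bench import env
print(env.hand_in())"
```

```text
the job is handed in; nothing more can be done
None
```

The job is handed in, with no verdict returned: the carriage is home against the stop, and the middle copper plate is held in a 4 N grip, pressed on the stage face with about 6 N, and looks centred, square and flush in the last wrist view.

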